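# Close up the specimen carrier for the courier

### The arm

A 7-joint arm with a two-finger parallel gripper is mounted at the origin on a cart in front of the work surface, level with it; the furniture and walls round the work are solid. World frame = base frame: x ahead of the robot, y to its left, z up, the work surface at z = 0. Lengths are in m, angles in degrees, forces in N, time in s.
With the tool pointing down it reaches from about 0.425 to 0.875 m from the base axis. Payload 4.7 kg.
Tool frame: the origin (TCP) lies at the very end of the fingers, on their centre line; the grasp point (between the pads) lies 19 mm behind it (env.grasp_offset is the distance from the TCP to the grasp point, in m); z points along the fingers, y is the line along which they close (so a half turn about z gives the same grasp; the last joint's range is limited). The gripper opens to 87 mm and grips with 3 to 60 N. Pads are 19 mm wide; open, the fingers measure 117 mm over their backs; the gripper's body (75 mm by 190 mm) begins 51 mm behind the grasp point.
Start: joints at [70.308, 18.392, -4.016, 83.108, 1.295, 78.541, -3.26], TCP at [0.228, -0.609, 0.223] pointing down, gripper open.
Joint ranges: [-163.93, 163.93], [-17.29, 119.83], [-79.2, 71.16], [3.27, 140.29], [-89.18, 269.18], [5.43, 117.66], [-154.24, 154.24]. Speed limits (degrees/s): [147.25, 147.25, 180, 180, 180, 180, 180].

### API

Orientations are given as [roll, pitch, yaw] about the fixed x, y, z axes, in that order (R = Rz(yaw) Ry(pitch) Rx(roll)).
In Python, from cell import env gives the robot as it stands. The module is installed in compiled form; this text tells all that it offers.
- The arm moves only by the tool drive_tool, never from a script. Its argument "moves" is one flat list of numbers, 5 for each row, row after row: the shift along the tool's x, y, z in units of 40 mm (1.0 is 40 mm), then the turn about the tool's z in units of 10 degrees (1.0 is 10 degrees), then the finger opening in mm, from 0 to 87. A call has 1 to 5 rows; each row is the pose to reach, as a shift and turn from the pose commanded when the call began, along the tool's axes at that moment; what a row does not reach only later rows make up. A row lasts 1/8 s, in which the tool goes at most 62.5 mm and 10.7 degrees, less where a joint would pass 70% of its speed; a pose out of reach is approached as far as the arm can. A call with a gripper value outside its range is refused whole. The fingers move at their own pace and stop on an object; "squeeze" is the grip in N (left out, the last holds). Time passes only in rows, so rows that repeat a pose let the fingers close. It gives the time, the measured TCP pose, the force, the opening and the grip force at its end, in the units of the state.
- env.get_obs(): the state, without advancing time (a new reading comes with each control period).
- env.read_camera(name): name is "scene" or "top"; returns (picture, depth): 384x512x3 uint8, red, green, blue; 384x512 float32, m along the optical axis (not along the pixel's ray), 0 where there is no reading.
- env.camera_model(name): a dict with "K" (3x3 intrinsics, pixels), "k1" (the pictures are not rectified: a ray, as slopes to the right and down, at radius r is drawn at 1 + k1 r^2 times it, then the intrinsics apply), "rvec" (rotation vector, rad) and "tvec" (3), from world to camera coordinates, as OpenCV has them. Camera axes: x right, y down, z forward; pixel columns grow to the right and rows downward; lengths in m; the calibration is good to about 2 mm. A picture is of the moment at which its call begins. camera_model takes no time and is no camera call.
- env.sign_off(): hands the job in; it is judged then, once.
The state is a dict: "time_s": time; "qpos": joint angles; "joint_velocities": joint speeds; "effort": joint torques, N m; "tool_pos": TCP position; "tool_rot": TCP orientation; "force": force on the tool from outside, world axes, zero at the start; "wrist_torque": the same for the moment, N m; "grip_width": finger opening in m; "grasp_force": force on a finger pad.
Only numpy, scipy, OpenCV 4.12 (cv2) and the standard library are available. Lean on these libraries where they do the work, as an engineer would, in place of code of your own. Each camera call takes 0.05 s, during which the arm holds its last target. There are 200 camera calls.

### The job

Make the open specimen carrier ready for the courier: first fold its upright steel hold-down plate all the way down over the two cups, then swing the lid fully shut over the plate, and last flip the black latch down until it lies flat against the carrier's side. Only push with the fingers; nothing needs gripping or lifting, so leave the cups in their wells and do not disturb the things lying around the carrier.

Things in the scene. Friction and masses are not known exactly. Their poses are not given: they have to be found in the camera images.
- carrier: Grey plastic specimen carrier: an open tub 142 mm long (its x), 80 mm wide (its y), walls 4 mm thick and 80 mm high, two cups in it one behind the other. It stands firmly and does not move. A ledge sticks out 8 mm at each short end. Origin: centre of the underside; z up, x away from the robot, y to the left. The hold-down plate is hinged along the right long wall, the lid along the left one.
- hold_down (a joint): Angle of the hold-down plate, rad: 0 = folded flat over the cups, 1.57 = upright, stop at 1.9 (leaning out to the right). Slotted steel plate 124 mm long (carrier x), 3 mm thick, reaching 66 mm from its hinge; the free edge has a rim that stands 6.5 mm up on the upper (outer) side. Stiff hinge: it stays where it is left and turns under about 0.06 N m (1 to 2 N near the free edge).
- plate_hinge (a point): Middle of the plate's hinge line, which runs along carrier x; it lies at carrier (0, -0.036, 0.083) m. Folded flat, the plate's upper face is 84.5 mm above the worktop.
- plate_edge (a point): Middle of the free edge of the hold-down plate, 66 mm from its hinge line.
- lid (a joint): Angle of the lid, rad: 0 = shut, 1.57 = upright, stop at 2.1 (leaning out to the left). Grey plastic shell 146 mm long (carrier x), 84 mm from hinge to free edge, 20 mm deep, hollow side towards the cups. Stiff hinge: it stays where it is left and turns under about 0.05 to 0.25 N m (1 to 4 N near the free edge). It cannot shut while the hold-down plate is upright.
- lid_hinge (a point): Middle of the lid's hinge line, which runs along carrier x; it lies at carrier (0, 0.042, 0.082) m. The lid's outer face lies 20 mm outward of this line; shut, it is level, 102 mm above the worktop.
- lid_edge (a point): Middle of the free edge of the lid, on its outer face: 84 mm from the hinge along the lid and 20 mm outward from it.
- latch (a joint): Angle of the flip latch, rad: 0 = latched (with the lid shut: hanging straight down, flat against the carrier's right side), 1.57 = sticking straight out from the lid's free edge, stop at 1.6. Black plastic flap 32 mm wide (carrier x), 4 mm thick, 42 mm long, in the middle of the lid's free edge. Stiff: stays where it is left, turns under about 0.03 N m (1 N at the tip).
- latch_pivot (a point): Middle of the latch's pivot line, which runs along carrier x. With the lid shut it lies at carrier (0, -0.045, 0.094) m; the latched flap then hangs down to 52 mm above the worktop, its outer face at carrier y = -0.0485 m (-0.051 at its thick lower end).
- latch_tip (a point): Middle of the free end of the latch, 40 mm from its pivot.
- cup_a: Closed specimen cup with an orange screw cap, 63 mm across the cap, 72 mm high, standing loose in one of the two wells (centres at carrier x = -33 and +33 mm; the inner floor is 7 mm up, so the cap's top stands at 79 mm). Origin: centre of its underside.
- cup_b: The same kind of cup with a white screw cap, in the other well.
- spare_cup: Bystander: a third closed specimen cup with an orange cap, 63 mm across, 72 mm high, standing on the worktop to the right of the carrier. Origin: centre of its underside.
- counter: Bystander: round hand tally counter, 45 x 61 x 27 mm, on the worktop to the right of the carrier. Origin: centre of its underside.
- swab_tube: Bystander: white swab tube 84 mm long, 11 mm thick, lying to the left of the carrier. Origin: centre of its underside.
- prep_pad: Bystander: white sachet 50 x 50 x 7 mm, lying to the left of the carrier. Origin: centre of its underside.
- dish: Bystander: closed petri dish, 60 mm across, 14 mm high, behind the carrier. Origin: centre of its underside.
- ball_pen: Bystander: blue ball pen 145 mm long, 9 mm thick, lying at the right beside the microscope (a fixed instrument some 0.4 m high, right of y = -0.38 m and beyond x = 0.45 m). Origin: centre of its underside.
Things that resemble listed ones, but are neither listed nor needed, are in the scene too. There is more than one size of the cup_b; the job needs the smaller.

How it is judged:
By the outcome, as a careful person would: the job done as asked, in the order asked, and still so for the second after the job is handed in, with the robot touching nothing.
It also fails if it takes over 59 s, if anything falls off the work surface, if the arm or the gripper's body presses on something with over 40 N, if the wrist force passes 120 N, or if a joint passes its speed limit or range.

## Working session

There is one attempt and no reset: what is moved stays moved. The work goes in short steps, Python scripts to look and compute and a tool call to move; the robot and the scene stay as the last step left them, time stands still between calls to the robot, and variables do not carry over. Pictures are saved under pics/ and viewed, at most 10 in all, crops included, and the job is handed in when it is done.

Besides the shell and the picture viewer there is one more tool, called after ">>>" as a command line: name --argument value ..., lists and objects as JSON in quotes. drive_tool: Moves the arm, as the interface text tells. Its arguments: {"type":"object","properties":{"moves":{"type":"array","items":{"type":"number"}},"squeeze":{"type":"number"}},"required":["moves"]}

```bash
mkdir -p pics
cat > h.py <<'E'
import numpy as np, cv2
from cell import env
def world(name, depth):
    m=env.camera_model(name);K=np.array(m["K"]);R=cv2.Rodrigues(np.array(m["rvec"],float))[0];t=np.array(m["tvec"],float).ravel()
    h,w=depth.shape;u,v=np.meshgrid(np.arange(w),np.arange(h))
    d=np.stack([(u-K[0,2])/K[0,0],(v-K[1,2])/K[1,1]],-1);s=d.copy()
    for _ in range(10): s=d/(1+m["k1"]*(s**2).sum(-1,keepdims=True))
    P=np.concatenate([s,np.ones((h,w,1))],-1)*depth[...,None]
    W=(P-t)@R; W[depth==0]=np.nan
    return W
def save(n,img): cv2.imwrite(f"pics/{n}.png",img[...,::-1])
E
python3 - <<'E'
from h import *
ims=[]
for n in("scene","top"):
    p,d=env.read_camera(n);W=world(n,d);np.savez(f"{n}0.npz",p=p,d=d,W=W);save(n+"0",p)
    m=env.camera_model(n);R=cv2.Rodrigues(np.array(m["rvec"],float))[0];print(n,-R.T@np.array(m["tvec"]).ravel(),m["k1"],R[2])
o=env.get_obs();print(o["tool_pos"],o["tool_rot"],o["force"])
E
```

```text
scene [0.10437653 0.41059283 0.68970623] -0.05894094358444444 [ 0.53972789 -0.50383211 -0.67442346]
top [ 0.32556057 -0.05819309  1.34382409] -0.008825237081961512 [ 0.2137765   0.01952618 -0.97668743]
[ 0.22743648 -0.6083811   0.22156581] [-1.79900890e+02  4.87006009e-03  2.05028854e+01] [-0.43538287  0.15596671  0.10134684]
```

View pics/scene0.png

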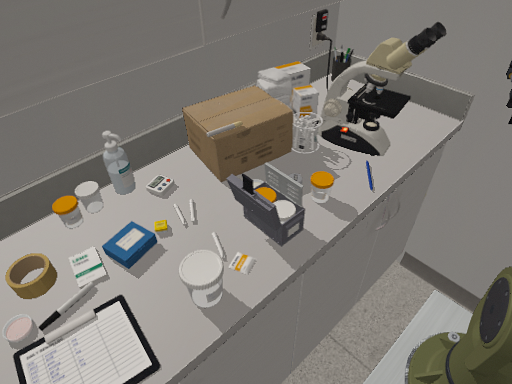

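View pics/top0.png

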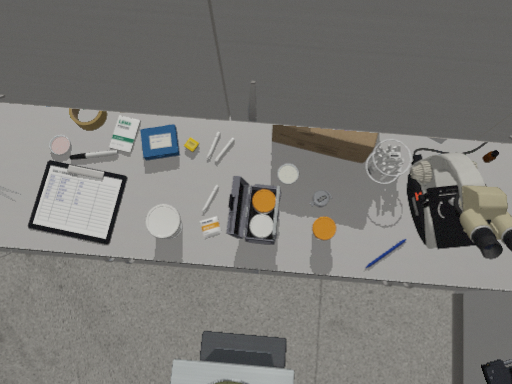

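Scene: the carrier sits at about (270,207) in scene and (262,213) in top. In top its plate is at (278,213), the leaning lid at (239,208) and the latch at (231,202). Look-alikes for the cups are the spare orange cup at top (324,228) and the big white jar at top (163,221). The only carrier is the one holding an orange and a small white cap. Next is the close crop and a measurement.

Run:
```python
from h import *
S=np.load("scene0.npz");T=np.load("top0.npz")
a=cv2.resize(S["p"][160:250,220:345],None,fx=4.4,fy=4.4,interpolation=2)[:396,:400*2]
b=cv2.resize(T["p"][165:255,215:345],None,fx=4.4,fy=4.4,interpolation=2)[:396]
a=cv2.resize(S["p"][160:250,225:315],(396,396),interpolation=2);b=cv2.resize(T["p"][168:258,220:310],(396,396),interpolation=2)
save("crop0",np.hstack([a,b]))
hsv=lambda p:cv2.cvtColor(p,cv2.COLOR_RGB2HSV)
for n,Z,box in(("scene",S,(160,250,220,345)),("top",T,(165,255,215,345))):
    W=Z["W"];H=hsv(Z["p"]);y0,y1,x0,x1=box
    m=np.zeros(W.shape[:2],bool);m[y0:y1,x0:x1]=1
    o=m&(H[...,0]>5)&(H[...,0]<25)&(H[...,1]>170)&(H[...,2]>120)&(W[...,2]>.06)
    c,l,s,ce=cv2.connectedComponentsWithStats(o.astype(np.uint8))
    for i in range(1,c):
        if s[i,4]>20: q=W[l==i];print(n,"orange",ce[i].round(1),s[i,4],np.nanmedian(q,0).round(4),((np.nanmin(q,0)+np.nanmax(q,0))/2).round(4))
    w=m&(H[...,1]<40)&(H[...,2]>170)&(W[...,2]>.07)&(W[...,2]<.09)
    c,l,s,ce=cv2.connectedComponentsWithStats(w.astype(np.uint8))
    for i in range(1,c):
        if s[i,4]>20: q=W[l==i];print(n,"white",ce[i].round(1),s[i,4],np.nanmedian(q,0).round(4))
W=T["W"][165:255,215:345].reshape(-1,3)
for lo,hi in((.074,.09),(.09,.11),(.11,.13),(.13,.145),(.145,.16),(.16,.2)):
    q=W[(W[:,2]>lo)&(W[:,2]<hi)];print(lo,len(q),q.min(0).round(3),q.max(0).round(3)) if len(q) else 0
```

```text
scene orange [321.7 179.4] 310 [ 0.5154 -0.2017  0.0724] [ 0.5161 -0.2054  0.0692]
scene orange [267.  192.9] 178 [ 0.5747 -0.0548  0.0792] [ 0.5764 -0.0567  0.0771]
scene white [284.6 208.2] 270 [ 0.5047 -0.0473  0.0791]
top orange [263.7 200.4] 399 [ 0.5767 -0.0446  0.078 ] [ 0.5789 -0.044   0.074 ]
top orange [323.6 227.8] 401 [ 0.5189 -0.2066  0.0708] [ 0.5183 -0.2062  0.0704]
top white [261.3 225.2] 400 [ 0.5103 -0.0437  0.0776]
0.074 1449 [ 0.467 -0.236  0.074] [0.616 0.016 0.09 ]
0.09 149 [ 0.471 -0.079  0.09 ] [0.618 0.021 0.11 ]
0.11 94 [ 0.471 -0.079  0.11 ] [0.618 0.024 0.129]
0.13 29 [ 0.471 -0.081  0.13 ] [0.616 0.028 0.145]
0.145 343 [ 0.471 -0.083  0.145] [0.617 0.039 0.16 ]
0.16 241 [0.473 0.018 0.16 ] [0.616 0.037 0.2  ]
```

View pics/crop0.png

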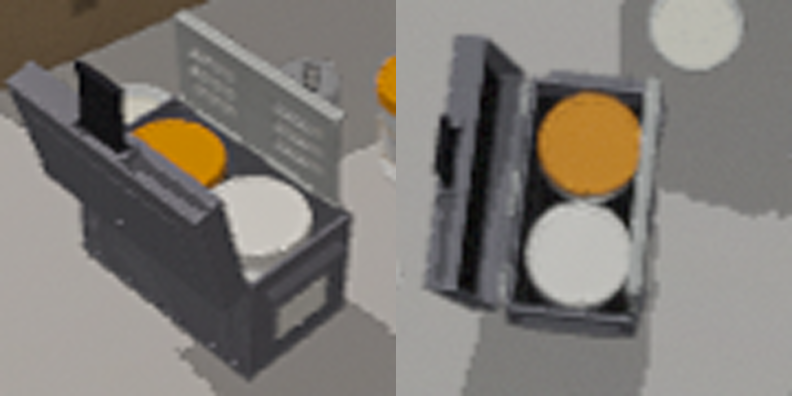

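The crop confirms it: an open carrier with orange and white caps inside, the plate upright on the right, and the lid leaning left with the black latch at its free edge. Next I measure yaw and the lid angle.

Run:
```python
from h import *
for n in("scene","top"):
    Z=np.load(n+"0.npz");W=Z["W"].reshape(-1,3);C=Z["p"].reshape(-1,3).astype(int)
    ok=(W[:,0]>.45)&(W[:,0]<.64)&(W[:,1]>-.115)&(W[:,1]<.09)&(W[:,2]>.03);W=W[ok];C=C[ok]
    q=W[(W[:,1]<-.06)&(W[:,2]>.10)];
    f=np.linalg.lstsq(np.c_[np.ones(len(q)),q[:,0]-.54,q[:,2]-.12],q[:,1],rcond=None)[0]
    print(n,"plate",len(q),f.round(4),"yaw",np.degrees(np.arctan(-f[1])).round(2)*-1 if 0 else np.degrees(np.arctan(f[1])).round(2),q.min(0).round(4),q.max(0).round(4))
    q=W[(W[:,1]>-.02)&(W[:,2]>.09)]
    print(" lid",len(q),q.min(0).round(4),q.max(0).round(4))
    for lo in np.arange(.08,.2,.01):
        s=q[(q[:,2]>lo)&(q[:,2]<lo+.01)&(abs(q[:,0]-.57)<.06)]
        if len(s): print("  ",lo.round(2),len(s),np.percentile(s[:,1],[2,50,98]).round(4))
    k=C.max(1)<45; s=W[k&(W[:,2]>.13)]; print(" black",len(s),np.median(s,0).round(4) if len(s) else 0,s.min(0).round(3) if len(s) else 0,s.max(0).round(3) if len(s) else 0)
    # yaw from top rims: wall points near z .08
    for lab,s in(("free lid edge",q[q[:,2]>q[:,2].max()-.02]),):
        print(lab,np.polyfit(s[:,0]-.54,s[:,1],1).round(4))
```

```text
scene plate 581 [-0.0754 -0.0214  0.0337] yaw -1.22 [ 0.4777 -0.0816  0.1001] [ 0.6034 -0.0706  0.1514]
 lid 1257 [ 0.4687 -0.02    0.0903] [0.64   0.0412 0.5281]
   0.09 37 [0.0206 0.0234 0.0251]
   0.1 49 [0.023  0.0258 0.0279]
   0.11 52 [0.0249 0.0284 0.0304]
   0.12 51 [0.0279 0.031  0.0333]
   0.13 56 [0.0299 0.0332 0.0354]
   0.14 73 [0.0335 0.0354 0.0373]
   0.15 115 [0.0286 0.0369 0.0396]
   0.16 187 [0.0199 0.03   0.0381]
   0.17 36 [0.0326 0.0356 0.037 ]
   0.18 40 [0.0318 0.0353 0.0372]
   0.19 30 [0.0321 0.0354 0.0364]
 black 142 [0.5428 0.0357 0.1847] [0.527 0.033 0.163] [0.559 0.039 0.207]
free lid edge [-0.0768 -0.0074]
top plate 166 [-0.0775 -0.0213 -0.0066] yaw -1.22 [ 0.4803 -0.0829  0.1116] [ 0.6027 -0.0725  0.154 ]
 lid 871 [ 0.4707 -0.02    0.09  ] [0.6397 0.0388 0.6275]
   0.09 51 [0.0001 0.014  0.0168]
   0.1 59 [0.0031 0.0166 0.0194]
   0.11 55 [0.0073 0.019  0.0215]
   0.12 12 [0.0095 0.0195 0.0214]
   0.13 3 [0.012  0.0142 0.0142]
   0.14 2 [0.0141 0.0152 0.0164]
   0.15 126 [0.0177 0.0274 0.0373]
   0.16 164 [0.0182 0.0256 0.0352]
   0.17 5 [0.029  0.0305 0.0337]
   0.18 5 [0.0303 0.0304 0.0308]
   0.19 9 [0.0299 0.0314 0.036 ]
 black 57 [0.542  0.0308 0.1991] [0.474 0.016 0.134] [0.584 0.036 0.209]
free lid edge [ 0.0546 -0.0218]
```

```bash
cat > plan.py <<'E'
import sys
from h import *
from scipy.spatial.transform import Rotation as Ro
# args: targets "x,y,z,yaw" world; prints move rows (units) from the current pose
def plan(*tg):
    o=env.get_obs();p=np.array(o["tool_pos"]);R=Ro.from_euler("xyz",o["tool_rot"],degrees=True)
    print("t",round(o["time_s"],2),"pos",p.round(4),"rot",np.round(o["tool_rot"],1),"F",np.round(o["force"],1),"j7",round(o["qpos"][6]))
    for x,y,z,w in tg:
        d=R.inv().apply(np.array([x,y,z])-p)/.04
        print(np.r_[d,-(w-o["tool_rot"][2])/10].round(2))
plan(*[tuple(map(float,a.split(","))) for a in sys.argv[1:]])
E
python3 plan.py .25,-.56,.25,30 .27,-.50,.25,40 .29,-.44,.25,50 .31,-.38,.25,59 .33,-.32,.25,68
```

```text
t 0.1 pos [ 0.2274 -0.6084  0.2216] rot [-179.9    0.    20.5] F [-0.4  0.2  0.1] j7 -3
[ 0.95 -0.94 -0.71 -0.95]
[ 1.95 -2.17 -0.71 -1.95]
[ 2.94 -3.4  -0.71 -2.95]
[ 3.93 -4.63 -0.7  -3.85]
[ 4.93 -5.86 -0.7  -4.75]
```

>>> drive_tool --moves '[0.95,-0.95,-0.7,-0.95,0,1.95,-2.15,-0.7,-1.95,0,2.95,-3.4,-0.7,-2.95,0,3.95,-4.65,-0.7,-3.85,0,4.95,-5.85,-0.7,-4.75,0]' --squeeze 10

```text
time_s: 0.72
tool_pos: [0.3304, -0.321, 0.2503]
tool_rot: [-180.0, 0.0, 68.3]
force: [0.4, 0.0, -0.8]
grip_width: 0.045
grasp_force: 0.0
```

```bash
python3 plan.py .37,-.28,.25,75 .42,-.24,.25,82 .47,-.20,.25,88.8 .51,-.16,.25,88.8 .542,-.13,.25,88.8
```

```text
t 0.72 pos [ 0.3304 -0.321   0.2503] rot [-180.     0.    68.3] F [ 0.4  0.  -0.8] j7 21
[ 1.32  0.54  0.01 -0.67]
[ 2.71  1.33  0.01 -1.37]
[ 4.1   2.12  0.01 -2.05]
[ 5.4   2.68  0.   -2.05]
[ 6.39  3.15  0.   -2.05]
```

>>> drive_tool --moves '[1.3,0.55,0,-0.65,0,2.7,1.35,0,-1.35,0,4.1,2.1,0,-2.05,0,5.4,2.7,0,-2.05,0,6.4,3.15,0,-2.05,0]'

```text
time_s: 1.35
tool_pos: [0.5442, -0.1304, 0.2502]
tool_rot: [-180.0, -0.0, 88.6]
force: [0.3, -0.9, -0.8]
grip_width: 0.002
grasp_force: 0.0
```

```bash
python3 plan.py .542,-.125,.19,88.8 .542,-.125,.128,88.8 .542,-.110,.128,88.8 .542,-.095,.128,88.8 .542,-.085,.128,88.8
```

```text
t 1.35 pos [ 0.5442 -0.1304  0.2502] rot [-180.    -0.    88.6] F [ 0.3 -0.9 -0.8] j7 5
[ 0.13 -0.06  1.51 -0.02]
[ 0.13 -0.06  3.06 -0.02]
[ 0.51 -0.07  3.06 -0.02]
[ 0.88 -0.08  3.06 -0.02]
[ 1.13 -0.08  3.06 -0.02]
```

>>> drive_tool --moves '[0.1,-0.05,1.5,0,0,0.1,-0.05,3.0,0,0,0.45,-0.05,3.0,0,0,0.7,-0.05,3.0,0,0,0.7,-0.05,3.0,0,0]'

```text
time_s: 1.98
tool_pos: [0.5438, -0.1036, 0.1337]
tool_rot: [179.7, 0.1, 88.6]
force: [0.8, -0.6, 0.1]
grip_width: 0.0002
grasp_force: 0.0
```

```bash
python3 plan.py .542,-.085,.131,88.8 .542,-.0675,.127,88.8 .542,-.0535,.118,88.8 .542,-.0435,.105,88.8 .542,-.0405,.094,88.8
python3 - <<'E'
from h import *
p,d=env.read_camera("scene");save("s1",cv2.resize(p[140:260,210:350],None,fx=3.5,fy=3.5))
E
```

```text
t 1.98 pos [ 0.5438 -0.1036  0.1337] rot [1.797e+02 1.000e-01 8.860e+01] F [ 0.8 -0.6  0.1] j7 0
[ 0.46 -0.06  0.07 -0.02]
[ 0.9  -0.07  0.17 -0.02]
[ 1.25 -0.08  0.39 -0.02]
[ 1.5  -0.08  0.72 -0.02]
[ 1.58 -0.09  0.99 -0.02]
```

View pics/s1.png

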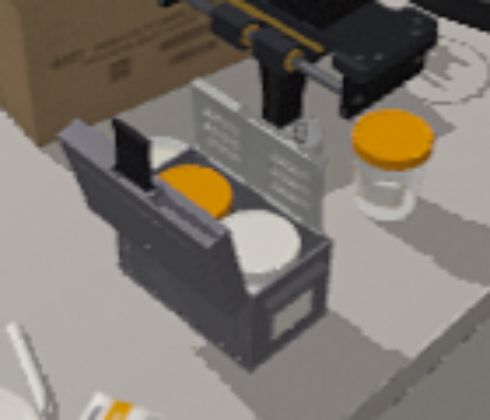

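The crop shows the fingers (crop 283,100) behind the upright plate, clear of the spare cup (392,150). Nothing has been touched yet, so I push along the arc.

>>> drive_tool --moves '[0.45,-0.05,0,0,0,0.7,-0.05,0.05,0,0,0.9,-0.05,0.1,0,0,1.1,-0.05,0.2,0,0,1.25,-0.05,0.35,0,0]'

```text
time_s: 2.65
tool_pos: [0.541, -0.0543, 0.1163]
tool_rot: [180.0, -0.0, 88.5]
force: [-0.1, 0.0, 1.3]
grip_width: 0.0001
grasp_force: 0.5
```

```bash
python3 plan.py .542,-.0435,.105,88.8 .542,-.0405,.094,88.8 .542,-.0395,.084,88.8
```

```text
t 2.65 pos [ 0.541  -0.0543  0.1163] rot [180.   -0.   88.5] F [-0.1  0.   1.3] j7 -5
[ 0.27  0.02  0.28 -0.03]
[ 0.35  0.02  0.56 -0.03]
[ 0.37  0.02  0.81 -0.03]
```

>>> drive_tool --moves '[0.25,0,0.25,0,0,0.35,0,0.5,0,0,0.35,0,0.7,0,0,0.35,0,0.8,0,0,0.35,0,0.85,0,0]'

```text
time_s: 3.28
tool_pos: [0.5408, -0.0405, 0.0846]
tool_rot: [-179.9, 0.0, 88.5]
force: [-9.7, 2.0, 26.4]
grip_width: 0.0005
grasp_force: 13.1
```

```bash
python3 plan.py
python3 - <<'E'
from h import *
p,d=env.read_camera("scene");W=world("scene",d);save("s2",cv2.resize(p[140:260,210:350],None,fx=3.5,fy=3.5))
E
```

```text
t 3.27 pos [ 0.5408 -0.0405  0.0846] rot [-179.9    0.    88.5] F [-9.7  2.  26.4] j7 -8
```

View pics/s2.png

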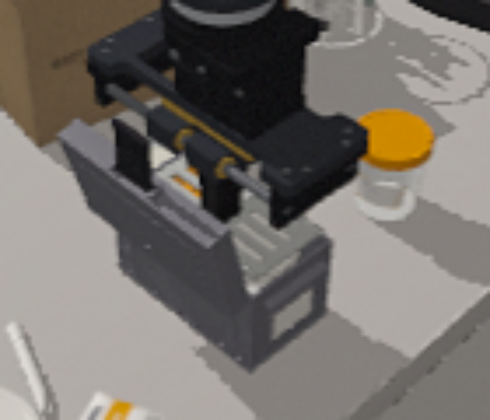

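The plate is flat: the fingertip is at z = 84.6 mm with contact force, and the crop shows the slotted plate lying over the cups. Next I lift and cross to the left of the lid.

>>> drive_tool --moves '[0,0,-1.5,0,0,0,0,-3,0,0,0,0,-4.3,0,0,1.5,0,-4.3,0,0,3.0,0,-4.3,0,0]'

```text
time_s: 3.95
tool_pos: [0.545, 0.0792, 0.2553]
tool_rot: [179.9, 0.0, 88.3]
force: [0.5, -0.2, -0.1]
grip_width: 0.0005
grasp_force: 0.0
```

```bash
python3 plan.py .542,.088,.25,88.8 .542,.088,.20,88.8 .542,.088,.148,88.8
python3 - <<'E'
from h import *
p,d=env.read_camera("top");W=world("top",d).reshape(-1,3)
q=W[(W[:,0]>.49)&(W[:,0]<.6)&(W[:,1]>-.115)&(W[:,1]<-.02)]
for y in np.arange(-.1,-.02,.01):
    s=q[abs(q[:,1]-y)<.005];print(y.round(3),len(s),np.nanpercentile(s[:,2],[10,50,90]).round(4))
E
```

```text
t 3.95 pos [0.545  0.0792 0.2553] rot [179.9   0.   88.3] F [ 0.5 -0.2 -0.1] j7 -17
[ 0.22 -0.08  0.13 -0.05]
[ 0.22 -0.08  1.38 -0.05]
[ 0.22 -0.09  2.68 -0.05]
-0.1 140 [-0.005  -0.001   0.0025]
-0.09 132 [-0.0045 -0.0009  0.0484]
-0.08 150 [0.0802 0.0839 0.0877]
-0.07 161 [0.0802 0.0833 0.0867]
-0.06 158 [0.076  0.081  0.0864]
-0.05 157 [0.0764 0.0819 0.0862]
-0.04 158 [0.0776 0.0827 0.0862]
-0.03 163 [0.0759 0.0813 0.0859]
```

Depth confirms the plate is down across its whole width. Descend left of the lid, then approach.

>>> drive_tool --moves '[0.25,-0.1,0.15,0,0,0.25,-0.1,1.4,0,0,0.25,-0.1,2.65,0,0,0.25,-0.1,2.65,0,0,0,-0.1,2.65,0,0]'

```text
time_s: 4.62
tool_pos: [0.5413, 0.079, 0.15]
tool_rot: [179.9, -0.0, 88.5]
force: [0.0, -0.5, 0.1]
grip_width: 0.0001
grasp_force: 0.0
```

```bash
python3 plan.py .542,.05,.148,88.8
```

```text
t 4.62 pos [0.5413 0.079  0.15  ] rot [179.9  -0.   88.5] F [ 0.  -0.5  0.1] j7 -20
[-0.72  0.04  0.05 -0.03]
```

>>> drive_tool --moves '[-0.85,0.05,0,0,0,-1.2,0.05,0,0,0,-1.5,0.05,-0.05,0,0,-1.8,0.05,-0.1,0,0,-2.1,0.05,-0.05,0,0]'

```text
time_s: 5.25
tool_pos: [0.5406, -0.0055, 0.1512]
tool_rot: [179.9, 0.0, 88.5]
force: [2.1, 1.5, 2.3]
grip_width: 0.0007
grasp_force: 1.4
```

```bash
python3 plan.py .542,-.016,.149,88.8 .542,-.025,.145,88.8  .542,-.033,.140,88.8 .542,-.040,.134,88.8 .542,-.047,.127,88.8 ;python3 - <<'E'
from h import *
p,d=env.read_camera("scene");save("s3",cv2.resize(p[140:260,210:350],None,fx=3.5,fy=3.5))
E
```

```text
t 5.25 pos [ 0.5406 -0.0055  0.1512] rot [179.9   0.   88.5] F [2.1 1.5 2.3] j7 -10
[-0.26  0.04  0.06 -0.03]
[-0.49  0.05  0.16 -0.03]
[-0.69  0.05  0.28 -0.03]
[-0.86  0.06  0.43 -0.03]
[-1.04  0.06  0.61 -0.03]
```

View pics/s3.png

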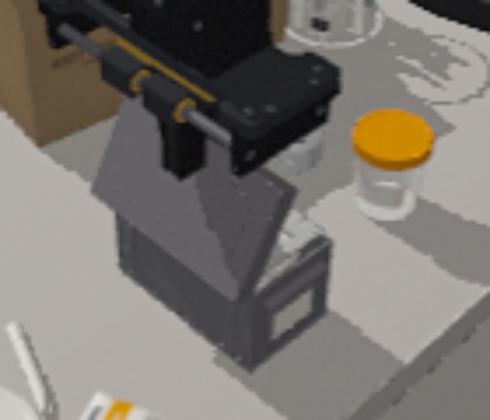

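The lid is about halfway over (crop 195,200), with the finger on its outer face at (180,170). I continue the arc.

>>> drive_tool --moves '[-0.25,0.05,0.05,0,0,-0.5,0.05,0.15,0,0,-0.7,0.05,0.3,0,0,-0.85,0.05,0.45,0,0,-1.05,0.05,0.6,0,0]'

```text
time_s: 5.92
tool_pos: [0.5411, -0.0472, 0.126]
tool_rot: [180.0, -0.0, 88.5]
force: [-1.0, 0.6, 0.6]
grip_width: 0.0006
grasp_force: 0.5
```

```bash
python3 plan.py .542,-.053,.119,88.8 .542,-.057,.109,88.8  .542,-.059,.102,88.8
```

```text
t 5.92 pos [ 0.5411 -0.0472  0.126 ] rot [180.   -0.   88.5] F [-1.   0.6  0.6] j7 -6
[-0.14  0.03  0.17 -0.03]
[-0.24  0.03  0.42 -0.03]
[-0.29  0.03  0.6  -0.03]
```

>>> drive_tool --moves '[-0.15,0,0.2,0,0,-0.25,0,0.4,0,0,-0.3,0,0.55,0,0,-0.3,0,0.6,0,0,-0.3,0,0.65,0,0]'

```text
time_s: 6.55
tool_pos: [0.5405, -0.0598, 0.1022]
tool_rot: [-179.9, 0.1, 88.5]
force: [-8.2, -1.4, 20.9]
grip_width: 0.0006
grasp_force: 10.5
```

The lid is down at 102 mm. Lift and move right of it to look.

>>> drive_tool --moves '[-0.3,0,-1,0,0,-0.9,0,-1.5,0,0,-2.3,0,-2,0,0,-2.3,0,-2,0,0]'

```text
time_s: 7.05
tool_pos: [0.5385, -0.1569, 0.1819]
tool_rot: [179.9, 0.2, 88.0]
force: [0.2, 0.5, -0.4]
grip_width: 0.0005
grasp_force: 0.0
```

```bash
python3 - <<'E'
from h import *
p,d=env.read_camera("top");W=world("top",d).reshape(-1,3)
p2,d2=env.read_camera("scene");V=world("scene",d2).reshape(-1,3)
save("s4",np.hstack([cv2.resize(p2[140:260,210:350],(440,377)),cv2.resize(p[168:258,215:300],(356,377))]))
for n,X in(("top",W),("scene",V)):
  for y in np.arange(-.14,.02,.01):
    s=X[(abs(X[:,1]-y)<.005)&(X[:,0]>.48)&(X[:,0]<.515)&(X[:,2]<.125)&(X[:,2]>-.02)]
    print(n,y.round(3),len(s),np.median(s[:,2]).round(4) if len(s) else 0)
E
python3 plan.py .542,-.118,.14,88.8
```

```text
top -0.14 0 0
top -0.13 20 -0.0003
top -0.12 45 -0.0002
top -0.11 46 -0.0003
top -0.1 44 -0.0008
top -0.09 36 -0.0017
top -0.08 52 0.1003
top -0.07 53 0.1007
top -0.06 55 0.1021
top -0.05 51 0.1023
top -0.04 54 0.1012
top -0.03 55 0.102
top -0.02 51 0.1017
top -0.01 56 0.1011
top 0.0 34 0.0988
top 0.01 43 -0.0012
scene -0.14 36 0.0006
scene -0.13 26 0.0009
scene -0.12 20 0.0004
scene -0.11 14 0.0007
scene -0.1 3 0.0016
scene -0.09 0 0
scene -0.08 35 0.1029
scene -0.07 35 0.1027
scene -0.06 45 0.1036
scene -0.05 42 0.1036
scene -0.04 46 0.1037
scene -0.03 46 0.1034
scene -0.02 51 0.1032
scene -0.01 48 0.1026
scene 0.0 340 0.0507
scene 0.01 42 0.0003
t 7.15 pos [ 0.5383 -0.1512  0.1805] rot [-180.    -0.    88.4] F [-1.1  0.1 -0.8] j7 6
[ 0.83  0.07  1.01 -0.04]
```

View pics/s4.png

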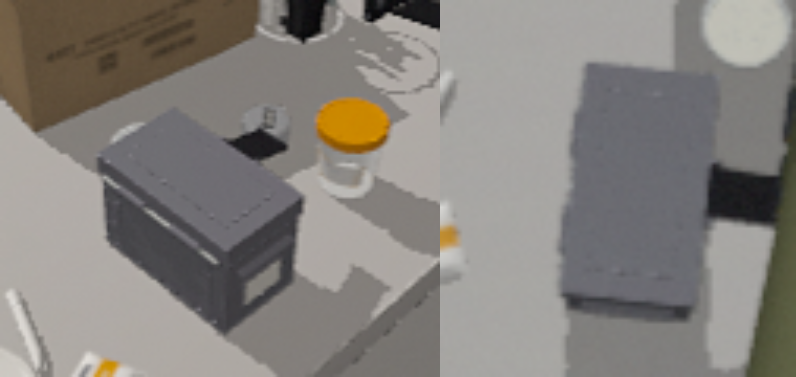

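The lid is level at 102 mm all over, and the latch sticks straight out to the right (scene crop 262,142). Now I flip it down.

>>> drive_tool --moves '[0.65,0.05,1.2,0,0,0.65,0.05,2.1,0,0,0.75,0.05,2.4,0,0,0.85,0.05,2.65,0,0,1.0,0.05,2.8,0,0]'

```text
time_s: 7.78
tool_pos: [0.5421, -0.111, 0.0691]
tool_rot: [179.9, 0.0, 88.5]
force: [0.3, 0.1, 1.1]
grip_width: 0.0004
grasp_force: 0.6
```

```bash
python3 plan.py .542,-.107,.062,88.8 .542,-.102,.058,88.8
```

```text
t 7.78 pos [ 0.5421 -0.111   0.0691] rot [179.9   0.   88.5] F [0.3 0.1 1.1] j7 -2
[ 0.1  -0.01  0.18 -0.03]
[ 0.22 -0.01  0.28 -0.03]
```

>>> drive_tool --moves '[0.1,0,0.2,0,0,0.15,0,0.35,0,0,0.2,0,0.35,0,0,0.25,0,0.35,0,0,0.25,0,0.35,0,0]'

```text
time_s: 8.4
tool_pos: [0.5415, -0.1039, 0.0542]
tool_rot: [180.0, 0.2, 88.4]
force: [1.9, -5.4, -3.9]
grip_width: 0.0003
grasp_force: 3.0
```

>>> drive_tool --moves '[0.1,0,0,0,0,0.15,0,0,0,0,0.15,0,0,0,0]'

```text
time_s: 8.78
tool_pos: [0.5415, -0.1032, 0.0543]
tool_rot: [180.0, 0.5, 88.2]
force: [1.7, -16.0, -5.1]
grip_width: 0.0006
grasp_force: 7.3
```

It is firmly against the stop: -16 N for under 1 mm of travel. I back off to the right, then up, and check.

>>> drive_tool --moves '[-0.6,0,0,0,0,-0.6,0,0,0,0,-0.6,0,-1.5,0,0,-1.2,0,-3,0,0,-2.5,0,-4.2,0,0]'

```text
time_s: 9.4
tool_pos: [0.5411, -0.1836, 0.2188]
tool_rot: [179.8, -0.0, 88.9]
force: [2.0, -0.4, -0.1]
grip_width: 0.0003
grasp_force: 0.0
```

>>> drive_tool --moves '[-1.3,0,0,0,0,-2.6,0,0,0,0,-2.6,0,0,0,0]'

```text
time_s: 9.78
tool_pos: [0.5354, -0.2956, 0.2149]
tool_rot: [-179.9, 0.0, 88.1]
force: [-0.2, -0.1, -0.5]
grip_width: 0.0006
grasp_force: 0.0
```

Run:
```python
from h import *
p,d=env.read_camera("top");W=world("top",d)
p2,d2=env.read_camera("scene")
save("s5",np.hstack([cv2.resize(p2[140:260,210:350],(440,377)),cv2.resize(p[168:258,215:310],(356,377))]))
X=W.reshape(-1,3);C=p.reshape(-1,3).max(1)
s=X[(C<50)&(abs(X[:,0]-.54)<.03)&(X[:,1]>-.14)&(X[:,1]<-.07)&(X[:,2]<.12)&(X[:,2]>.01)];print(len(s),s.min(0).round(4),s.max(0).round(4)) if len(s) else print("none")
l=X[(abs(X[:,0]-.54)<.05)&(X[:,1]>-.075)&(X[:,1]<-.01)];print(np.median(l,0))
o=env.get_obs();print(o["tool_pos"],o["force"],o["time_s"])
```

```text
20 [ 0.5284 -0.0907  0.0924] [ 0.5588 -0.0867  0.1015]
[ 0.53931339 -0.04246966  0.10187085]
[ 0.53712281 -0.28987726  0.21521152] [ 0.2222054   1.64857076 -0.1728971 ] 9.875
```

View pics/s5.png

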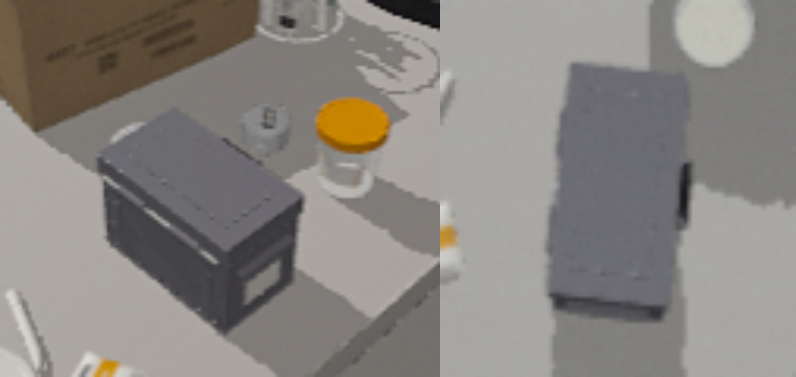

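The picture shows the lid shut. The latch hangs flat at the right side (top crop 685,193), and the spare cup and counter haven't moved. The robot is clear.

```bash
python3 -c "
from cell import env
print(env.sign_off())"
```

```text
the job is handed in; nothing more can be done
None
```

The job is handed in at about 10 s: I folded the plate flat, then shut the lid (level at 102 mm), then pushed the latch down against the carrier's side, with the spare cup and counter unmoved in the last picture and the robot touching nothing.

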